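# Front the red-labelled canister on its display stand

### The job

A customer has turned the canister with the red label away from the aisle. With a fingertip on the edge of its lid, roll it round on its stand until the red label faces straight out over the gold tongue at the front of its own stand, then let go. Leave the green and blue canisters turned as they are.

Things in the scene. Friction and masses are not known exactly. Their poses are not given: they have to be found in the camera images.
- red_stand: Fixed black plinth 130x130x16 mm under the red-labelled gold can. Origin: underside centre, under the canister's axis; z up, +x = its front, with a 36 mm wide gold tongue to 122 mm, away from the robot. The can (body 100 mm across, flat white lid 104 mm across, top 140 mm above origin) is captive: it turns about this axis, either way, no stop, rigid downwards, and stays where left (0.015 N m).
- red_mark (a point): Point on the lid's top, 48 mm from the axis, 140 mm above the counter, right above the red label's middle; a flat red patch 16 x 22 mm shows it. Axis to mark = the way the label faces; at the start 57 degrees or more off front, either way. Shut fingertips pressed down (5-20 N) on the lid near its edge and moved in an arc about the axis carry the lid round by friction.
- green_mark (a point): The same point on the canister with the green label, of the same size and on the same kind of stand (48 mm from its axis, 140 mm above the counter). It already faces roughly front. Leave it as it is.
- blue_mark (a point): The same point on the canister with the blue label, of the same size and on the same kind of stand (48 mm from its axis, 140 mm above the counter). It already faces roughly front. Leave it as it is.

How it is judged (in metres and radians):
On the way:
1. the fingers touch the red-labelled canister (contact force between the fingers and red_stand above 0.3 N), for 0.1 s.
At the end, for the whole second after the job is handed in: The red label faces the front of its own stand: its mark on the lid is at the front and within 11 mm (13 degrees) to either side of the stand's +x axis, and stays there; the green and blue marks are within 12 mm (14 degrees) of where they started (x of red_mark in the frame of red_stand above 0.03 m and y of red_mark in the frame of red_stand between -0.011 and 0.011 m and distance of each of green_mark, blue_mark from where it was at the start of the episode below 0.012 m); the robot touches nothing.
It fails at once if the green canister is turned by more than 25 mm at its lid's edge (distance of green_mark from where it was at the start of the episode above 0.025 m).
It fails at once if the blue canister is turned by more than 25 mm at its lid's edge (distance of blue_mark from where it was at the start of the episode above 0.025 m).
It also fails if it takes over 45 s, if anything falls off the work surface, if the arm or the gripper's body presses on something with over 40 N, if the wrist force passes 120 N, or if a joint passes its speed limit or range.

### The arm

A 6-joint arm with a two-finger parallel gripper is mounted at the origin on the work surface. World frame = base frame: x ahead of the robot, y to its left, z up, the work surface at z = 0. Lengths are in mm, angles in rad, forces in N, time in s.
With the tool pointing down it reaches from about 275 to 975 mm from the base axis. Payload 8.4 kg.
Tool frame: the origin (TCP) lies at the very end of the fingers, on their centre line; the grasp point (between the pads) lies 19 mm behind it (robot.grip_depth is the x of the grasp point in the tool frame, in mm); x points along the fingers, z is the direction in which the jaws open and shut, and the axes are right-handed (so a half turn about x gives the same grasp; the last joint's range is limited). The gripper opens to 92 mm and grips with 3 to 60 N. Pads are 20 mm wide; open, the fingers measure 128 mm over their backs; the gripper's body (75 mm by 189 mm) begins 69 mm behind the grasp point.
Start: joints at [1.299, 0.353, 1.633, -0, 1.155, -0.002], TCP at [166.585, 602.393, 214.583] pointing down, gripper open.
Joint ranges: [-2.63, 2.63], [-0.92, 2.1], [0.06, 2.66], [-1.3, 4.44], [0, 2.69], [-3.02, 3.02]. Speed limits (rad/s): [2.22, 2.22, 2.79, 3.14, 3.14, 3.14].

### API

Orientations are given as a rotation vector (axis times angle).
In Python, from plant import robot gives the robot as it stands.
- The arm moves only by the tool carry_out, never from a script. Its argument "targets" is a list of rows, each a list of 3 entries, a list of its own where there are three numbers: the shift along the tool's x, y, z scaled (see below), then the turn about the tool's x scaled (see below), then the finger opening in mm, from 0 to 91.9. In form: [[[x, y, z], twist, fingers], ...]. A call has 1 to 8 rows; each row shifts and turns the commanded pose from where the row before left it, along the tool's axes as they then stand; what a row does not reach is not made up. The controller multiplies each number of a shift by 300 mm and each number of a turn by 30 degrees. A row lasts 1/8 s, in which the tool goes at most 62.5 mm and 10.7 degrees, less where a joint would pass 70% of its speed; a pose out of reach is approached as far as the arm can. A call with a number of a shift or a turn outside -1 to 1 is refused whole. A call with a gripper value outside its range is refused whole. The fingers move at their own pace and stop on an object; "grip_force" is the grip in N (left out, the last holds). Time passes only in rows, so rows that do not move let the fingers close. It gives the time, the measured TCP pose, the force and the opening at its end, in the units of the state.
- robot.observe(): the state, without advancing time (a new reading comes with each control period).
- robot.camera(name): name is "side" or "top" or "wrist"; returns a dict with "pixels" (420x560x3 uint8, red, green, blue), "range_z" (420x560 float32, mm along the optical axis (not along the pixel's ray), 0 where there is no reading), "camera_matrix" (3x3 intrinsics, pixels), "R" (3x3) and "t" (3): a world point X has camera coordinates R X + t. Camera axes: x right, y down, z forward; pixel columns grow to the right and rows downward; lengths in mm; the calibration is good to about 2 mm. A picture is of the moment at which its call begins.
- robot.hand_in(): hands the job in, once; it reports no verdict.
Trained networks look in a picture, given as the dict that the camera call returned (one of the last four; its "shot" number tells which), for a name from the list of things; names that differ only in an ending like _2 or _b are one class to them, and where a whole thing is asked for, a point or a joint stands for the part that bears it (a point fixed in the world has none). Each returns a list of dicts, best first, with "score" (0 to 1); they miss things now and then, are a little off and sometimes report something else, mostly with a low value. They report only what shows in the picture. A call takes as long as a camera call.
- robot.find_in(label, picture): "at" ([x, y, z] in mm, in world coordinates, good to about 4 mm: the middle of the surface that is visible of it).
- robot.cut_out(label, picture): "mask" (420x560 bool, what is visible of it).
The state is a dict: "t": time; "joints": joint angles; "qvel": joint speeds; "joint_efforts": joint torques, N m; "eef_pos": TCP position; "tool_rot": TCP orientation; "ft_force": force on the tool from outside, world axes, zero at the start; "torque": the same for the moment, N m; "finger_gap": finger opening in mm.
Only numpy, scipy, OpenCV 4.12 (cv2) and the standard library are available. Lean on these libraries where they do the work, as an engineer would, in place of code of your own. Each camera call takes 0.05 s, during which the arm holds its last target. There are 200 camera calls.

## Working session

There is one attempt and no reset: what is moved stays moved. The work goes in short steps, Python scripts to look and compute and a tool call to move; the robot and the scene stay as the last step left them, time stands still between calls to the robot, and variables do not carry over. Pictures are saved under pics/ and viewed, about 8 in all and at most 12, crops included, and the job is handed in when it is done.

Besides the shell and the picture viewer there is one more tool, called after "Request:" as a command line: name --argument value ..., lists and objects as JSON in quotes. carry_out: Moves the arm, as the interface text tells. Its arguments: {"type":"object","properties":{"targets":{"type":"array"},"grip_force":{"type":"number"}},"required":["targets"]}

```bash
mkdir -p pics; python3 - <<'E'
from plant import robot
import cv2,numpy as np
s=robot.observe();print({k:np.round(v,3) for k,v in s.items()})
ims=[]
for c in("top","side"):
    p=robot.camera(c);ims.append(p["pixels"])
    cv2.imwrite(f"pics/{c}0.png",p["pixels"][...,::-1])
    for l in("red_stand","red_mark","green_mark","blue_mark"):
        print(c,l,[(np.round(d["at"]),round(d["score"],2)) for d in robot.find_in(l,p)[:4]])
E
```

```text
{'t': np.float64(0.0), 'joints': array([ 1.299,  0.354,  1.634,  0.   ,  1.155, -0.002]), 'qvel': array([ 0.002, -0.001, -0.   ,  0.001,  0.001,  0.001]), 'joint_efforts': array([ 5.0000e-03, -5.9383e+01, -3.3423e+01,  7.0000e-02,  2.3000e-02,
       -0.0000e+00]), 'eef_pos': array([166.455, 601.936, 213.914]), 'tool_rot': array([-1.009,  1.326,  1.008]), 'ft_force': array([-0.131, -0.128, -1.005]), 'torque': array([ 0.08 , -0.021,  0.02 ]), 'finger_gap': np.float64(92.166)}
top red_stand [(array([ 544., -179.,  141.]), 0.96)]
top red_mark [(array([ 542., -190.,  138.]), 0.72)]
top green_mark [(array([519., -13., 139.]), 0.89)]
top blue_mark [(array([526., 211., 137.]), 0.57)]
side red_stand [(array([ 529., -223.,   93.]), 0.78)]
side red_mark [(array([ 528., -225.,  143.]), 0.59)]
side green_mark [(array([518., -50., 134.]), 0.72)]
side blue_mark [(array([528., 190., 111.]), 0.89)]
```

View pics/top0.png

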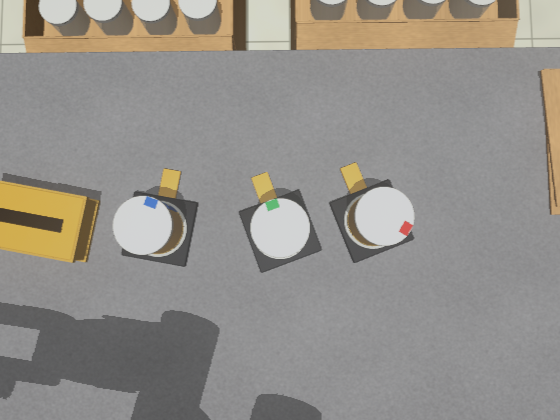

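View pics/side0.png

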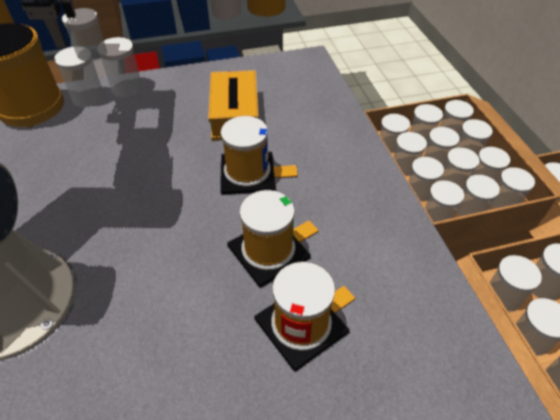

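The top picture shows the red can's lid at about (384,217), its red patch at (406,228) and the gold tongue at (353,178). The side picture agrees. The blue and green patches face their tongues. Next I measure the axis, mark and front.

```bash
cat >h.py <<'E'
from plant import robot
import cv2,numpy as np
def plane(p,uv,z):
    "pixels (N,2) -> world points on the plane of height z"
    K,R,t=p["camera_matrix"],np.array(p["R"]),np.array(p["t"])
    uv=np.atleast_2d(uv).astype(float)
    d=(R.T@np.linalg.inv(K)@np.c_[uv,np.ones(len(uv))].T).T
    c=-R.T@t
    return c+d*((z-c[2])/d[:,2])[:,None]
def world_img(p):
    h,w=p["range_z"].shape;v,u=np.mgrid[:h,:w]
    z=p["range_z"][...,None]
    c=np.stack([u,v,np.ones_like(u)],-1)@np.linalg.inv(p["camera_matrix"]).T*z
    return (c-np.array(p["t"]))@np.array(p["R"])
def blob(m,near=None):
    "centroid (pixels), area of largest component"
    n,l,s,c=cv2.connectedComponentsWithStats(m.astype(np.uint8))
    i=1+np.argmax(s[1:,4]);return c[i],s[i,4],l==i
def red(p): 
    h=cv2.cvtColor(p["pixels"],cv2.COLOR_RGB2HSV);H,S,V=cv2.split(h)
    return ((H<6)|(H>174))&(S>150)&(V>100)
def gold(p):
    H,S,V=cv2.split(cv2.cvtColor(p["pixels"],cv2.COLOR_RGB2HSV));return (H>14)&(H<30)&(S>120)&(V>100)
E
python3 - <<'E'
from h import *
p=robot.camera("top");W=world_img(p)
for n,(u,v) in dict(blue=(143,226),green=(281,230),red=(384,217)).items():
    m=(abs(W[...,2]-140)<8)&(p["range_z"]>0)
    yy,xx=np.mgrid[:420,:560];m&=np.hypot(xx-u,yy-v)<40
    c,a,mm=blob(m);cn=max(cv2.findContours(mm.astype(np.uint8),0,1)[0],key=len)
    e=cv2.minEnclosingCircle(cn)
    print(n,"lid",plane(p,c,140).round(1),"circ",plane(p,e[0],140).round(1),a,W[mm].mean(0).round(1))
    c,_,_=blob(gold(p)&(np.hypot(xx-u,yy-v)<65)&(yy<v-15)&(W[...,2]<40))
    print(" tongue",plane(p,c,14).round(1),W[int(c[1]),int(c[0])].round(1),c)
c,a,_=blob(red(p)&(np.hypot(xx-u,yy-v)<45));print("mark",plane(p,c,140).round(1),a)
# dark stand of red
g=(p["pixels"].max(2)<55)&(np.hypot(xx-372,yy-222)<62)
c,a,mm=blob(g|(((np.hypot(xx-384,yy-217)<31)|(np.hypot(xx-366,yy-220)<20))))
cn=max(cv2.findContours(mm.astype(np.uint8),0,1)[0],key=len);r=cv2.minAreaRect(cn)
print("stand",plane(p,cv2.boxPoints(r),16).round(1),plane(p,r[0],16).round(1),r)
E
```

```text
blue lid [[528.1 222.1 140. ]] circ [[527.8 222.  140. ]] 2783 [528.2 222.2 139.6]
 tongue [[619.7 204.1  14. ]] [622.1 205.8   8.4] [169.18161926 182.80087527]
green lid [[521.7 -17.1 140. ]] circ [[521.6 -17.2 140. ]] 2760 [521.8 -17.1 139.6]
 tongue [[610.3  15.9  14. ]] [612.4  16.4   6.4] [263.14186047 186.55581395]
red lid [[ 539.9 -198.6  140. ]] circ [[ 539.3 -198.5  140. ]] 2782 [ 540.  -198.7  139.6]
 tongue [[ 627.1 -163.4   14. ]] [ 628.6 -162.8    9. ] [352.64679912 177.34878587]
mark [[ 519.1 -234.7  140. ]] 83
stand [[ 541.7 -132.2   16. ]
 [ 632.9 -225.8   16. ]
 [ 546.  -308.6   16. ]
 [ 456.1 -215.2   16. ]] [[ 543.9 -220.4   16. ]] ((382.50006103515625, 218.50001525878906), (60.81117630004883, 65.05381774902344), 45.0)
```

```bash
python3 - <<'E'
from h import *
from scipy.spatial.transform import Rotation as Ro
s=robot.observe();R=Ro.from_rotvec(s["tool_rot"]).as_matrix();print(R.round(3))
c=np.array([540,-198.6]);f=-70
T=np.r_[c+40*np.array([np.cos(np.radians(f)),np.sin(np.radians(f))]),175]
print(T, "tool shift/300",(R.T@(T-s["eef_pos"])/300).round(3))
p=robot.camera("top");m=gold(p);m[:, :335]=0;m[:,372:]=0;m[:150]=0;m[194:]=0
cc,a,mm=blob(m);print("tongue rect",cv2.minAreaRect(np.argwhere(mm)[:,::-1].astype(np.float32)))
E
```

```text
[[ 0.    -0.964  0.267]
 [ 0.     0.267  0.964]
 [-1.    -0.     0.   ]]
[ 553.68080573 -236.18770483  175.        ] tool shift/300 [ 0.132 -1.989 -2.35 ]
tongue rect ((352.72412109375, 177.3103485107422), (27.11151885986328, 17.08397102355957), 68.19859313964844)
```

Request:
carry_out --targets '[[[0, -0.124, -0.147], 0, 0], [[0, -0.124, -0.147], 0, 0], [[0, -0.124, -0.147], 0, 0], [[0, -0.124, -0.147], 0, 0], [[0, -0.124, -0.147], 0, 0], [[0, -0.124, -0.147], 0, 0], [[0, -0.124, -0.147], 0, 0], [[0, -0.124, -0.147], 0, 0]]' --grip_force 10

```text
t: 1.6
eef_pos: [360.0, 181.4, 215.0]
tool_rot: [-1.008, 1.323, 1.008]
ft_force: [1.5, 0.0, -0.0]
finger_gap: 14.1
```

Request:
carry_out --targets '[[[0, -0.124, -0.147], 0, 0], [[0, -0.124, -0.147], 0, 0], [[0, -0.124, -0.147], 0, 0], [[0, -0.124, -0.147], 0, 0], [[0, -0.124, -0.147], 0, 0], [[0, -0.124, -0.147], 0, 0], [[0, -0.124, -0.147], 0, 0], [[0, -0.124, -0.147], 0, 0]]'

```text
t: 2.6
eef_pos: [552.8, -238.3, 214.7]
tool_rot: [-1.008, 1.325, 1.008]
ft_force: [1.3, 0.5, 0.9]
finger_gap: 0.6
```

Request:
carry_out --targets '[[[0.1, 0, 0], 0, 0], [[0.1, 0, 0], 0, 0], [[0, 0, 0], 0, 0], [[0, 0, 0], 0, 0]]'

```text
t: 3.1
eef_pos: [552.7, -236.5, 155.7]
tool_rot: [-1.009, 1.324, 1.007]
ft_force: [0.1, 0.4, 0.1]
finger_gap: 0.7
```

Request:
carry_out --targets '[[[0.025, 0, 0], 0, 0], [[0.02, 0, 0], 0, 0], [[0.005, 0, 0], 0, 0], [[0, 0, 0], 0, 0], [[0, 0, 0], 0, 0]]'

```text
t: 3.72
eef_pos: [552.6, -236.2, 140.4]
tool_rot: [-1.009, 1.324, 1.008]
ft_force: [-0.2, 0.8, 5.4]
finger_gap: 0.6
```

Contact at 5 N. I press a little more.

Request:
carry_out --targets '[[[0.003, 0, 0], 0, 0], [[0, 0, 0], 0, 0]]'

```text
t: 3.98
eef_pos: [552.9, -236.2, 140.3]
tool_rot: [-1.009, 1.324, 1.007]
ft_force: [-3.1, 2.2, 12.2]
finger_gap: 0.7
```

```bash
python3 - <<'E'
import numpy as np
a=np.array([[-.964,.267],[.267,.964]])
def P(d):d=np.radians(d);return 40*np.array([np.cos(d),np.sin(d)])
A=np.linspace(-71.5,-71.5+142,15)
for i in range(14): print(i,(a@(P(A[i+1])-P(A[i]))/300).round(4).tolist())
E
```

```text
0 [-0.0183, 0.0149]
1 [-0.0154, 0.0178]
2 [-0.012, 0.0203]
3 [-0.0083, 0.0221]
4 [-0.0042, 0.0232]
5 [-0.0001, 0.0236]
6 [0.0041, 0.0232]
7 [0.0081, 0.0222]
8 [0.0119, 0.0204]
9 [0.0153, 0.018]
10 [0.0182, 0.015]
11 [0.0205, 0.0116]
12 [0.0223, 0.0078]
13 [0.0233, 0.0037]
```

Request:
carry_out --targets '[[[0, -0.0183, 0.0149], 0, 0], [[0, -0.0154, 0.0178], 0, 0], [[0, -0.012, 0.0203], 0, 0], [[0, -0.0083, 0.0221], 0, 0], [[0, -0.0042, 0.0232], 0, 0], [[0, 0, 0.0236], 0, 0], [[0, 0.0041, 0.0232], 0, 0]]'

```text
t: 4.85
eef_pos: [580.9, -199.3, 140.4]
tool_rot: [-1.011, 1.323, 1.005]
ft_force: [-1.1, -1.7, 9.5]
finger_gap: 0.3
```

Request:
carry_out --targets '[[[0, 0.0081, 0.0222], 0, 0], [[0, 0.0119, 0.0204], 0, 0], [[0, 0.0153, 0.018], 0, 0], [[0, 0.0182, 0.015], 0, 0], [[0, 0.0205, 0.0116], 0, 0], [[0, 0.0223, 0.0078], 0, 0], [[0, 0.0233, 0.0037], 0, 0], [[0, 0, 0], 0, 0]]'

```text
t: 5.85
eef_pos: [553.9, -160.8, 140.4]
tool_rot: [-1.01, 1.323, 1.006]
ft_force: [-1.3, -0.2, 10.4]
finger_gap: 0.4
```

```bash
cat >chk.py <<'E'
from h import *
import sys
for c in ("top","side"):
    p=robot.camera(c);cv2.imwrite(f"pics/{c}{sys.argv[1]}.png",p["pixels"][...,::-1])
    m=red(p);W=world_img(p)
    m&=(abs(W[...,2]-140)<6)&(np.hypot(W[...,0]-540,W[...,1]+199)<60)
    if m.sum()>5:
        q,a,_=blob(m);w=plane(p,q,140)[0];print(c,"mark",w.round(1),a,"deg",np.degrees(np.arctan2(w[1]+198.6,w[0]-540)).round(1),np.hypot(w[0]-540,w[1]+198.6).round(1))
    for l in("red_mark","green_mark","blue_mark"):print(c,l,[(d["at"].round() if hasattr(d["at"],"round") else np.round(d["at"]),round(d["score"],2)) for d in robot.find_in(l,p)[:2]])
print(robot.observe()["t"])
E
python3 chk.py 1
```

```text
top red_mark [(array([ 512., -207.,  136.]), 0.84)]
top green_mark [(array([522., -18., 139.]), 0.96)]
top blue_mark []
side red_mark [(array([ 526., -232.,  137.]), 0.81)]
side green_mark [(array([512., -45., 136.]), 0.79), (array([ 524., -225.,   65.]), 0.46)]
side blue_mark [(array([520., 182.,  96.]), 0.85)]
6.25
```

View pics/top1.png

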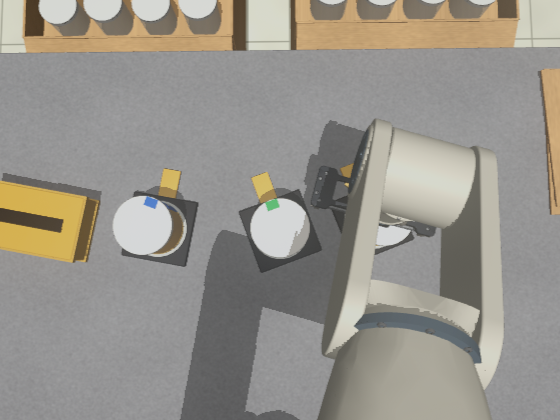

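The arm hides the red lid at about (390,235), so I lift and back off toward the base.

Request:
carry_out --targets '[[[-0.1, 0, 0], 0, 0], [[-0.15, 0, 0], 0, 0], [[0, 0.17, -0.1], 0, 0], [[0, 0.17, -0.1], 0, 0], [[0, 0.17, -0.1], 0, 0], [[0, 0.17, -0.1], 0, 0], [[0, 0, 0], 0, 0]]'

```text
t: 7.12
eef_pos: [321.0, -222.0, 213.7]
tool_rot: [-1.006, 1.327, 1.006]
ft_force: [1.4, -1.3, 0.9]
finger_gap: 0.5
```

```bash
python3 chk.py 2; python3 - <<'E'
import cv2,numpy as np
a=cv2.imread("pics/top2.png");b=cv2.imread("pics/side2.png")
cv2.imwrite("pics/both2.png",np.hstack([a[120:300,300:500],b[200:380,220:420]])); 
E
```

```text
top mark [ 582.2 -190.2  140. ] 83 deg 11.2 43.0
top red_mark [(array([ 543., -190.,  136.]), 0.97), (array([ 546., -179.,  141.]), 0.35)]
top green_mark [(array([518., -17., 142.]), 0.92)]
top blue_mark [(array([526., 211., 139.]), 0.77)]
side mark [ 582.9 -192.5  140. ] 80 deg 8.1 43.4
side red_mark [(array([ 533., -223.,  143.]), 0.83)]
side green_mark [(array([518., -46., 134.]), 0.61)]
side blue_mark [(array([527., 191., 111.]), 0.81)]
7.525
```

View pics/both2.png

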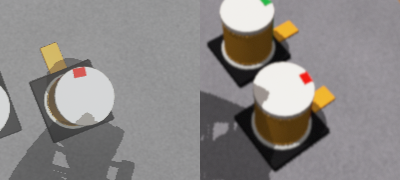

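The patch is at (79,72) in the left crop, just right of the tongue line. Both cameras put it at about 8–11° against a front of 22°, so it is about 12° short. I do a second small stroke.

Request:
carry_out --targets '[[[0, -0.18, 0.0355], 0, 0], [[0, -0.18, 0.0355], 0, 0], [[0, -0.18, 0.0355], 0, 0], [[0, -0.178, 0.0355], 0, 0], [[0.1, 0, 0], 0, 0], [[0.1, 0, 0], 0, 0], [[0.025, 0, 0], 0, 0], [[0.01, 0, 0], 0, 0]]'

```text
t: 8.52
eef_pos: [543.4, -238.0, 143.1]
tool_rot: [-1.008, 1.325, 1.009]
ft_force: [0.1, 0.6, -0.1]
finger_gap: 0.4
```

Request:
carry_out --targets '[[[0.01, 0, 0], 0, 0], [[0.005, 0, 0], 0, 0], [[0, 0, 0], 0, 0], [[0, 0, 0], 0, 0]]'

```text
t: 9.02
eef_pos: [544.1, -238.5, 140.4]
tool_rot: [-1.01, 1.323, 1.006]
ft_force: [-0.4, 1.8, 6.1]
finger_gap: 0.6
```

Request:
carry_out --targets '[[[0.002, 0, 0], 0, 0], [[0, -0.0136, 0.0065], 0, 0], [[0, -0.013, 0.008], 0, 0], [[0, 0, 0], 0, 0], [[0, 0, 0], 0, 0]]'

```text
t: 9.65
eef_pos: [553.6, -236.8, 140.4]
tool_rot: [-1.011, 1.323, 1.005]
ft_force: [0.5, 0.6, 8.5]
finger_gap: 0.3
```

Request:
carry_out --targets '[[[-0.1, 0, 0], 0, 0], [[-0.15, 0, 0], 0, 0], [[0, 0.18, -0.03], 0, 0], [[0, 0.18, -0.03], 0, 0], [[0, 0.18, -0.03], 0, 0], [[0, 0.18, -0.03], 0, 0], [[0, 0, 0], 0, 0]]'

```text
t: 10.52
eef_pos: [331.2, -212.6, 213.6]
tool_rot: [-1.007, 1.326, 1.007]
ft_force: [0.8, -0.3, -1.1]
finger_gap: 0.6
```

```bash
python3 chk.py 3; python3 - <<'E'
import cv2,numpy as np
a=cv2.imread("pics/top3.png");b=cv2.imread("pics/side3.png")
cv2.imwrite("pics/both3.png",np.hstack([cv2.resize(a[120:300,300:500],None,fx=2,fy=2),cv2.resize(b[200:380,220:420],None,fx=2,fy=2)])); 
E
```

```text
top mark [ 579.3 -181.4  140. ] 85 deg 23.6 42.9
top red_mark [(array([ 539., -191.,  135.]), 0.71)]
top green_mark [(array([520., -14., 140.]), 0.81)]
top blue_mark [(array([525., 213., 138.]), 0.75)]
side mark [ 580.4 -183.2  140. ] 79 deg 20.9 43.2
side red_mark []
side green_mark [(array([518., -48., 134.]), 0.88)]
side blue_mark [(array([524., 187., 114.]), 0.67)]
10.925
```

View pics/both3.png

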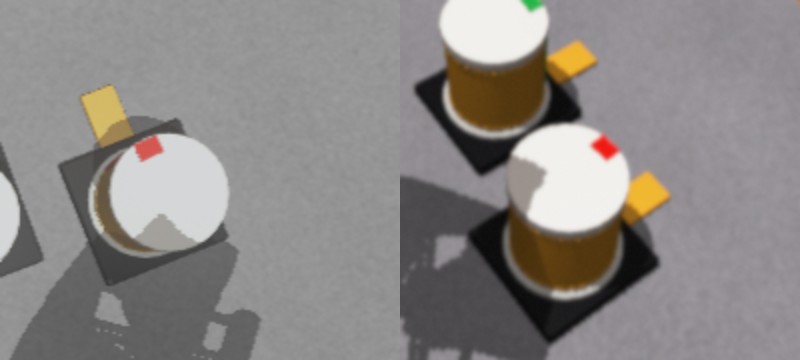

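The red patch at (148,148) in the left crop now points along the tongue. It measures 21–24° against a front of 22°, and the arm is clear, so I hand in.

```bash
python3 -c "
from plant import robot
print(robot.hand_in())"
```

```text
the job is handed in; nothing more can be done
None
```

The red label now faces out over the gold tongue, and I handed the job in at about 11 s with the arm lifted clear. I turned the can by its lid with shut fingertips at roughly 8–12 N. A first stroke of 142° came up about 12° short, and a second short stroke closed the gap.

- **Red label:** the last check put the mark at 23.6° from the top camera and 20.9° from the side camera. The stand's front is at about 22° and the tolerance is 13°.
- **Green and blue:** I never touched them. The network's readings stayed where they were at the start, within its few millimetres of noise.
- **Disagreements:** the network mostly placed "red_mark" near the middle of the can rather than on the patch, so I used the patch's colour and the calibration instead. The patch's centre measured 43 mm from the axis, against the 48 mm given for the mark. That does not affect the angle.

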